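# Press a bush home with locking pliers, then release them

### The arm

A 6-joint arm with a two-finger parallel gripper is mounted at the origin on the work surface. World frame = base frame: x ahead of the robot, y to its left, z up, the work surface at z = 0. Lengths are in mm, angles in rad, forces in N, time in s.
With the tool pointing down it reaches from about 350 to 775 mm from the base axis. Payload 7.3 kg.
Tool frame: the origin (TCP) lies on the mounting face of the last link; the fingertips stand 178 mm ahead of it and the grasp point (between the pads) lies 159 mm ahead of it; z points along the fingers, y is the line along which they close (so a half turn about z gives the same grasp; the last joint's range is limited). The gripper opens to 92 mm and grips with 3 to 60 N. Pads are 19 mm wide; open, the fingers measure 130 mm over their backs; the gripper's body (75 mm by 190 mm) begins 47 mm behind the grasp point.
Start: joints at [0.994, 0.342, 1.524, -0, 1.275, -0.146], TCP at [219.218, 477.044, 404.741] pointing down, gripper open.
Joint ranges: [-2.53, 2.53], [-0.77, 2.02], [0.04, 2.7], [-1, 4.14], [0.28, 2.66], [-3.11, 3.11]. Speed limits (rad/s): [2.57, 2.57, 3.14, 3.14, 3.14, 3.14].

### API

Orientations are given as [roll, pitch, yaw] about the fixed x, y, z axes, in that order (R = Rz(yaw) Ry(pitch) Rx(roll)).
In Python, from plant import bot gives the robot as it stands.
- The arm moves only by the tool shift_gripper, called after "Request:" by a JSON object that holds its "api" and its "payload", one argument or row to a line. Schema: {"type":"object","properties":{"steps":{"type":"array","items":{"type":"array","prefixItems":[{"type":"number"},{"type":"array","items":{"type":"number"},"minItems":3,"maxItems":3},{"type":"number"}],"minItems":3,"maxItems":3},"minItems":1,"maxItems":5},"only":{"type":"string"},"quiet":{"type":"boolean"},"lines":{"type":"string"}},"required":["steps"],"additionalProperties":false}. steps is a list of rows, 1 to 5 of them, each written [opening, [dx, dy, dz], turn]: the finger opening in mm, then dx, dy, dz in parts of the range, where 1.0 means 600 mm, then a turn about the tool's z in fractions of the full range, 1 being pi rad; each row is the pose to reach, as a shift and turn from the pose commanded when the call began, along the tool's axes at that moment; what a row does not reach only later rows make up. A row lasts 1/8 s, in which the tool goes at most 62.5 mm and 0.188 rad, less where a joint would pass 70% of its speed; a pose out of reach is approached as far as the arm can. The fingers move at their own pace and stop on an object; the grip force is fixed at half the most. Time passes only in rows, so rows that do not move let the fingers close. The tool returns the time, the measured TCP pose, the force, the opening and the grip force at its end. only (a regular expression) keeps the lines of the reply that match it, lines (a string "A,B") keeps lines A to B, and quiet returns only ok. Shift and turn numbers lie between -1 and 1, and a call with a number outside is refused. Input that does not fit is refused with a message, and nothing moves.
- bot.get_obs(): the state, without advancing time (a new reading comes with each control period).
- bot.capture(name): name is "scene" or "top" or "wrist"; returns a dict with "color" (384x512x3 uint8, red, green, blue), "K" (3x3 intrinsics, pixels), "R" (3x3) and "t" (3): a world point X has camera coordinates R X + t. Camera axes: x right, y down, z forward; pixel columns grow to the right and rows downward; lengths in mm; the calibration is good to about 2 mm. A picture is of the moment at which its call begins. There is no depth.
- bot.close_job(): hands the job in; it is judged then, once.
The state is a dict: "time": time; "joint_positions": joint angles; "dq": joint speeds; "tau": joint torques, N m; "tool_pos": TCP position; "tcp_rot": TCP orientation; "contact_force": force on the tool from outside, world axes, zero at the start; "moment": the same for the moment, N m; "grip_width": finger opening in mm; "finger_force": force on a finger pad.
Only numpy, scipy, OpenCV 4.12 (cv2) and the standard library are available. Lean on these libraries where they do the work, as an engineer would, in place of code of your own. Each camera call takes 0.05 s, during which the arm holds its last target. There are 200 camera calls.

### The job

Two locking pliers are bolted to boards on the bench; one of them has a cork polishing wheel in its nest with the brass bush still standing proud. Push the long handle of that pair down until it snaps over centre and stays locked by itself with the bush pressed flush, and let go of it. Then press down the release lever that sticks out past the end of the handle so that the pliers spring wide open again, leaving the wheel in its nest with the bush flush.

Things in the scene. Friction and masses are not known exactly. Their poses are not given: they have to be found in the camera images.
- pliers: The steel locking pliers that hold the wheel, on a fixed board 395 x 110 x 12 mm. Origin on the table under the handle's pivot (75 mm up); z up; -x runs along the handle to its free end, roughly towards the robot; +x to jaw and wheel. Cheeks at the pivot are 87 mm high. An identical pair without a wheel stands beside it, not used. Positions below are in this frame, heights above the table.
- pliers_handle (a joint): Handle, rad: 0 sprung open (start), 0.60 dead centre, 0.70 closed, stays locked. Steel bar 20 mm wide, 14 thick, 145 long from the pivot. Open it slopes up 42 degrees to -x: top 160 mm high at x=-85 mm, end 180 mm high. Closed it is level, top 85 mm high. Pushing straight down at x=-85 mm, y=0 closes it: under 15 N, dead centre 9 mm before the stop.
- pliers_release (a joint): Release lever, rad: 0 at rest (spring return), grows as its end is pressed down, stop 0.5. Dark steel tongue 26 mm wide in line with the handle; the end exposed past the closed handle is x=-180 to -235 mm, y=0, top 68 mm high. It tips on a pin at x=-150 mm, 55 mm up. Pressed 18 mm down at x=-212 mm (under 15 N; 23 mm to be sure) it throws the locked handle up and open.
- bush_top (a point): Centre of the top of the brass bush, 20 mm diameter, in the middle of the cork wheel (64 mm diameter, 20 mm thick, loose between four nest pins, centred at x=+102 mm, y=0, its upper face 32 mm high). The bush stands 4 to 8 mm proud at the start and is 32 mm high when flush; the pliers' sprung rubber pad presses it in as they close.

How it is judged:
By the outcome, as a careful person would: the job done as asked, in the order asked, and still so for the second after the job is handed in, with the robot touching nothing.
It also fails if it takes over 38 s, if anything falls off the work surface, if the arm or the gripper's body presses on something with over 40 N, if the wrist force passes 120 N, or if a joint passes its speed limit or range.

## Working session

There is one attempt and no reset: what is moved stays moved. The work goes in short steps, Python scripts to look and compute and a tool call to move; the robot and the scene stay as the last step left them, time stands still between calls to the robot, and variables do not carry over. Pictures are saved under pics/ and viewed, at most 10 in all, crops included, and the job is handed in when it is done.

```bash
ls; mkdir -p pics
```

Run:
```python
from plant import bot
import cv2,numpy as np
o=bot.get_obs();print({k:o[k] for k in('time','tool_pos','tcp_rot','contact_force','grip_width')})
for n in("scene","top"):
    c=bot.capture(n);cv2.imwrite(f"pics/{n}1.png",c["color"][:,:,::-1]);np.savez(f"pics/{n}1.npz",**c);print(n,c["K"].tolist(),c["R"].round(3).tolist(),c["t"])
```

```text
pics
plant.py
{'time': 0.0, 'tool_pos': array([219.13581391, 476.93731385, 404.04338082]), 'tcp_rot': array([-3.14009298e+00, -2.21800962e-04,  2.71082060e+00]), 'contact_force': array([-0.45238315, -0.46351407, -0.764339  ]), 'grip_width': 91.72597364897412}
scene [[456.99530859924494, 0.0, 258.305243087454], [0.0, 456.99530859924494, 184.49310506983798], [0.0, 0.0, 1.0]] [[0.251, 0.968, 0.015], [0.79, -0.196, -0.58], [-0.559, 0.158, -0.814]] [-142.02393156 -451.38915627 1323.24179431]
top [[400.17362400988435, 0.0, 252.52828451341912], [0.0, 400.17362400988435, 192.333957809995], [0.0, 0.0, 1.0]] [[0.165, -0.986, 0.008], [-0.958, -0.162, -0.237], [0.235, 0.032, -0.971]] [-123.27889244  635.45782052  648.30677673]
```

View pics/scene1.png

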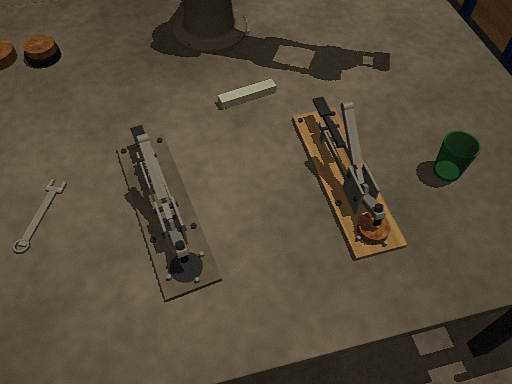

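View pics/top1.png

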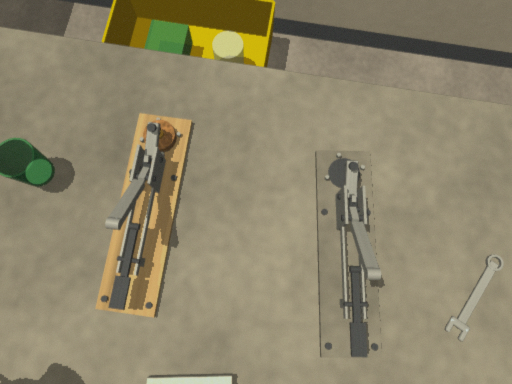

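The orange board holds the wheel. In the top view its corners are near (140,114), (191,121), (154,316) and (97,307), with the cork at (166,137) and the lever end at (119,306). In the scene view the cork is at (374,230) and the handle end at (348,105).

Create h.py:
```python
import numpy as np,cv2
def ray(c,uv,z):
    uv=np.atleast_2d(np.array(uv,float)); d=np.c_[uv,np.ones(len(uv))]@np.linalg.inv(c["K"]).T@c["R"]
    o=-c["R"].T@c["t"]; return o+d*((z-o[2])/d[:,2:3])
def proj(c,X):
    p=(np.atleast_2d(X)@c["R"].T+c["t"])@c["K"].T; return p[:,:2]/p[:,2:]
```

Run:
```python
from h import *
for n,roi in(("top",(90,100,205,325)),("scene",(285,95,415,265))):
    c=np.load(f"pics/{n}1.npz"); im=c["color"]; hsv=cv2.cvtColor(im,cv2.COLOR_RGB2HSV)
    m=cv2.inRange(hsv,(8,110,60),(25,255,255)); k=np.zeros_like(m); x0,y0,x1,y1=roi;k[y0:y1,x0:x1]=m[y0:y1,x0:x1]
    pts=np.argwhere(cv2.morphologyEx(k,cv2.MORPH_OPEN,np.ones((3,3))))[:,::-1]
    h=cv2.convexHull(pts.astype(np.int32))[:,0]
    P=ray(c,h,12)[:,:2].astype(np.float32); r=cv2.minAreaRect(P); print(n,r,cv2.boxPoints(r).round(1).tolist())
c=np.load("pics/top1.npz");s=np.load("pics/scene1.npz")
print("wheel",ray(c,[[166,137]],32),ray(s,[[374,230]],32))
print("lever end",ray(c,[[119,306]],68),ray(s,[[319,98]],68))
a=cv2.resize(c["color"][95:325,85:215],None,fx=2.5,fy=2.5,interpolation=cv2.INTER_CUBIC);b=cv2.resize(s["color"][90:265,285:415],(427,575),interpolation=cv2.INTER_CUBIC)
cv2.imwrite("pics/crop1.png",np.hstack([a,b])[:,:,::-1])
```

```text
top ((595.8494873046875, 185.328857421875), (393.553955078125, 111.26895141601562), 1.4694758653640747) [[397.70001220703125, 235.89999389648438], [400.6000061035156, 124.69999694824219], [794.0, 134.8000030517578], [791.0999755859375, 246.0]]
scene ((595.64404296875, 187.6651153564453), (396.1596984863281, 111.90055847167969), 1.42707359790802) [[396.20001220703125, 238.6999969482422], [399.0, 126.80000305175781], [795.0999755859375, 136.6999969482422], [792.2999877929688, 248.5]]
wheel [[741.16310075 173.84581228  32.        ]] [[754.87753169 187.35161409  32.        ]]
lever end [[413.57986093 176.43908613  68.        ]] [[411.33046721 185.54110595  68.        ]]
```

View pics/crop1.png

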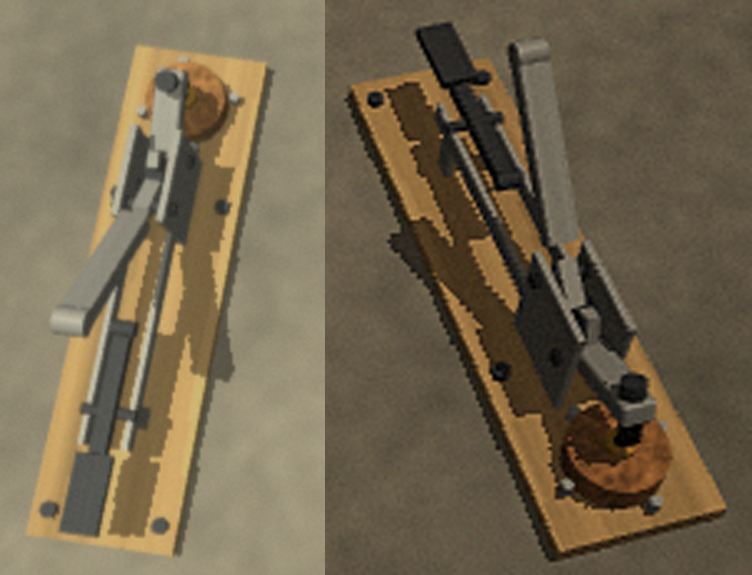

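Run:
```python
from h import *
c=np.load("pics/top1.npz");s=np.load("pics/scene1.npz")
T=lambda x,y:[85+x/2.5,95+y/2.5]
S=lambda x,y:[285+(x-325)/3.285,90+y/3.285]
print("lever end",ray(c,T(80,533),68)[0],ray(s,S(435,26),68)[0])
print("lever -180",ray(c,T(94,456),68)[0],ray(s,S(455,84),68)[0])
print("wheel",ray(c,T(188,101),32)[0],ray(s,S(617,450),32)[0])
print("handle end top",ray(c,T(66,312),180)[0],ray(s,S(530,45),180)[0])
yaw=.0253;R=np.array([[np.cos(yaw),-np.sin(yaw)],[np.sin(yaw),np.cos(yaw)]])
for o in[(646,187)]:
  for n,q in(("end",(-235,0,68)),("180",(-180,0,68)),("wheel",(102,0,32)),("hend",(-108,0,180))):
    X=np.r_[R@q[:2]+o,q[2]];print(n,X.round(1),((proj(c,X)[0]-[85,95])*2.5).round(),((proj(s,X)[0]-[285,90])*3.285+[325,0]).round())
```

```text
lever end [409.49422573 178.92495364  68.        ] [410.77849387 184.46161265  68.        ]
lever -180 [461.24780104 181.90322094  68.        ] [467.95445277 179.4370067   68.        ]
wheel [742.54790943 185.95582661  32.        ] [748.41599204 189.84435843  32.        ]
handle end top [544.12356596 184.51061982 180.        ] [547.33436249 183.31752094 180.        ]
end [411.1 181.1  68. ] [ 78. 530.] [431.  27.]
180 [466.1 182.4  68. ] [ 95. 449.] [458.  81.]
wheel [748.  189.6  32. ] [185.  94.] [616. 449.]
hend [538.  184.3 180. ] [ 64. 322.] [526.  34.]
```

Closed gripper: opening 0 call.

Add to h.py:
```python
from scipy.spatial.transform import Rotation as Ro
def to(bot,xy,tip):   # tool-axis shift to bring fingertips over pliers-frame xy at height tip
    o=bot.get_obs();y=.0253;w=np.array([645+xy[0]*np.cos(y)-xy[1]*np.sin(y),186.7+xy[0]*np.sin(y)+xy[1]*np.cos(y),tip+178])
    d=Ro.from_euler('xyz',o['tcp_rot']).inv().apply(w-o['tool_pos'])
    t=(o['tcp_rot'][2]-(np.pi+y)+np.pi)%(2*np.pi)-np.pi
    print(w.round(1),d.round(1),"turn",round(t,3),"t",o['time'],"F",o['contact_force'].round(1))
```

```bash
python3 -c "
from plant import bot;from h import *
to(bot,(-85,0),222)"
```

```text
[560.  184.5 400. ] [-431.8 -123.3    4.2] turn -0.456 t 0.1 F [0.1 0.1 0.5]
```

Careful with the scale: shifts go in shares of 600 mm and turns go in shares of pi rad. That gives: -270 mm / 600 = -0.45, -216 mm / 600 = -0.36, -0.456 rad / 3.1416 = -0.1451.

Request:
{"api": "shift_gripper", "payload": {
  "steps": [
    [0, [-0.09, -0.025, 0.0017], -0.0318],
    [0, [-0.18, -0.0517, 0.0017], -0.0637],
    [0, [-0.27, -0.0767, 0.0033], -0.0955],
    [0, [-0.36, -0.1033, 0.0033], -0.1273],
    [0, [-0.45, -0.1283, 0.005], -0.1451]
  ]
}}

```text
time: 0.72
tool_pos: [433.5, 292.9, 401.5]
tcp_rot: [-3.142, -0.0, -3.114]
contact_force: [0.7, 0.9, 0.9]
grip_width: 46.9
finger_force: 0.0
```

```bash
python3 -c "
from plant import bot;from h import *
to(bot,(-85,0),222)"
```

```text
[560.  184.5 400. ] [-123.5 -111.8    1.5] turn 0.002 t 0.725 F [0.7 0.9 0.9]
```

Scaled: -123.5 mm / 600 = -0.2058, -112 mm / 600 = -0.1867.

Request:
{"api": "shift_gripper", "payload": {
  "steps": [
    [0, [-0.0683, -0.0617, 0], 0],
    [0, [-0.1367, -0.125, 0], 0],
    [0, [-0.2058, -0.1867, 0.0017], 0],
    [0, [-0.2058, -0.1867, 0.0017], 0]
  ]
}}

```text
time: 1.23
tool_pos: [560.9, 182.6, 399.5]
tcp_rot: [-3.141, -0.001, -3.121]
contact_force: [-0.4, 0.2, -0.1]
grip_width: 6.2
finger_force: 0.0
```

Run:
```python
from plant import bot;from h import *
to(bot,(-85,0),165)
n=[];
for k in("scene","top"):
    c=bot.capture(k);n.append(c["color"][60:300,240:480] if k=="scene" else c["color"][90:330,60:300])
cv2.imwrite("pics/a2.png",cv2.resize(np.hstack(n),(800,400))[:,:,::-1])
```

```text
[560.  184.5 343. ] [ 0.8  2.  56.5] turn -0.005 t 1.225 F [-0.4  0.2 -0.1]
```

View pics/a2.png

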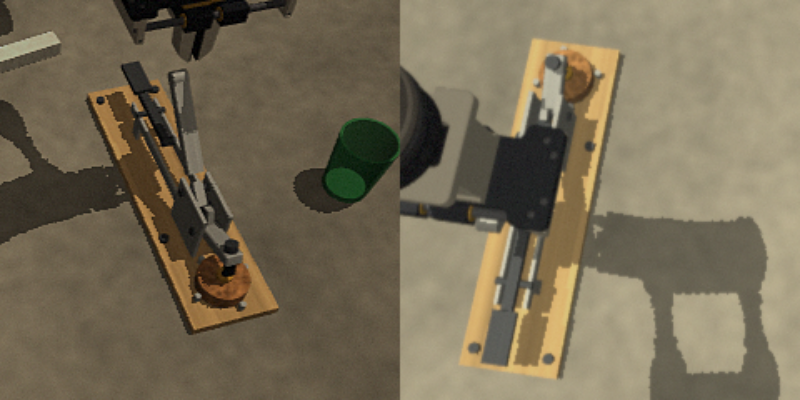

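The fingers are closed, pointing down, above the handle, and the path below them is clear. I'll start the press.

Scaled: 95 mm / 600 = 0.1583, 85 mm / 600 = 0.1417.

Request:
{"api": "shift_gripper", "payload": {
  "steps": [
    [0, [0, 0.0033, 0.05], 0],
    [0, [0, 0.0033, 0.0933], 0],
    [0, [0, 0.0033, 0.1167], 0],
    [0, [0, 0.0033, 0.1417], 0],
    [0, [0, 0.0033, 0.1583], 0]
  ]
}}

```text
time: 1.95
tool_pos: [557.9, 188.9, 307.1]
tcp_rot: [3.141, 0.002, -3.114]
contact_force: [-0.4, -0.7, 8.8]
grip_width: 0.8
finger_force: 3.9
```

```bash
python3 -c "
from plant import bot;from h import *
to(bot,(-85,0),85)"
```

```text
[560.  184.5 263. ] [-1.9 -4.4 44.1] turn 0.002 t 1.95 F [-0.4 -0.7  8.8]
```

Scaled: 33 mm / 600 = 0.055, 24 mm / 600 = 0.04.

Request:
{"api": "shift_gripper", "payload": {
  "steps": [
    [0, [0, -0.005, 0.02], 0],
    [0, [0, -0.005, 0.04], 0],
    [0, [0, -0.005, 0.055], 0]
  ]
}}

```text
time: 2.33
tool_pos: [557.8, 185.7, 273.0]
tcp_rot: [3.141, 0.0, -3.115]
contact_force: [-1.0, -0.1, 0.6]
grip_width: 0.6
finger_force: 0.4
```

```bash
python3 -c "
from plant import bot;from h import *
to(bot,(-85,0),85)"
```

```text
[560.  184.5 263. ] [-2.2 -1.2 10. ] turn 0.002 t 2.325 F [-1.  -0.1  0.6]
```

Scaled: 13 mm / 600 = 0.0217, 12 mm / 600 = 0.02.

Request:
{"api": "shift_gripper", "payload": {
  "steps": [
    [0, [0, -0.0017, 0.0083], 0],
    [0, [0, -0.0017, 0.015], 0],
    [0, [0, -0.0017, 0.02], 0],
    [0, [0, -0.0017, 0.0217], 0]
  ]
}}

```text
time: 2.82
tool_pos: [558.5, 183.7, 262.4]
tcp_rot: [3.141, 0.001, -3.116]
contact_force: [-9.3, -1.6, 23.9]
grip_width: 0.3
finger_force: 12.0
```

Scaled: 124 mm / 600 = 0.2067, -80 mm / 600 = -0.1333.

Request:
{"api": "shift_gripper", "payload": {
  "steps": [
    [0, [0, 0, -0.0333], 0],
    [0, [0, 0, -0.1], 0],
    [0, [0.1033, 0, -0.1333], 0],
    [0, [0.2067, 0, -0.1333], 0],
    [0, [0.2067, 0, -0.1333], 0]
  ]
}}

```text
time: 3.45
tool_pos: [430.5, 180.2, 339.4]
tcp_rot: [-3.141, -0.004, -3.115]
contact_force: [0.9, 0.4, 0.9]
grip_width: 0.6
finger_force: 0.0
```

Run:
```python
from plant import bot;from h import *
to(bot,(-212,0),80)
n=[];
for k in("scene","top"):
    c=bot.capture(k);n.append(c["color"][60:300,240:480] if k=="scene" else c["color"][90:330,60:300])
cv2.imwrite("pics/a3.png",cv2.resize(np.hstack(n),(800,400),interpolation=cv2.INTER_CUBIC)[:,:,::-1])
```

```text
[433.1 181.3 258. ] [-2.9  1.1 81.4] turn 0.001 t 3.45 F [0.9 0.4 0.9]
```

View pics/a3.png

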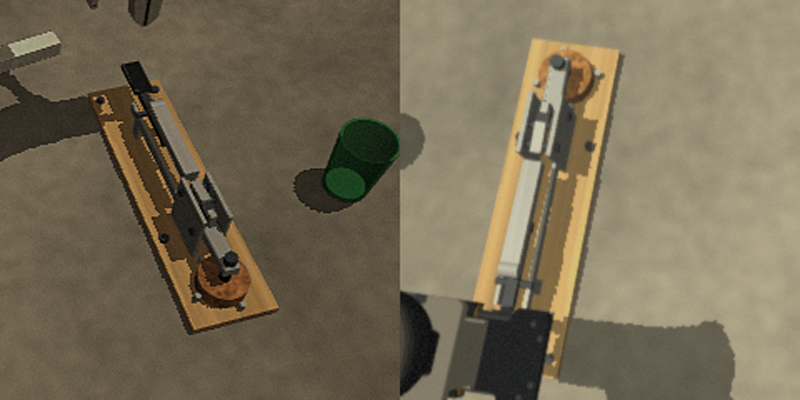

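The handle lies level and stays locked (scene (175,135), top (518,215)) with the robot clear of it. Next is the release lever.

Scaled: 104 mm / 600 = 0.1733, 98 mm / 600 = 0.1633.

Request:
{"api": "shift_gripper", "payload": {
  "steps": [
    [0, [-0.0033, 0.0017, 0.0667], 0],
    [0, [-0.0033, 0.0017, 0.125], 0],
    [0, [-0.0033, 0.0017, 0.1533], 0],
    [0, [-0.0033, 0.0017, 0.1633], 0],
    [0, [-0.0033, 0.0017, 0.1733], 0]
  ]
}}

```text
time: 4.18
tool_pos: [437.3, 181.4, 235.6]
tcp_rot: [-3.141, -0.002, -3.117]
contact_force: [-5.2, -0.2, 5.3]
grip_width: 0.7
finger_force: 3.5
```

Request:
{"api": "shift_gripper", "payload": {
  "steps": [
    [0, [0, 0, 0.0083], 0],
    [0, [0, 0, 0.0167], 0],
    [0, [0, 0, 0.0217], 0],
    [0, [0, 0, 0.0217], 0]
  ]
}}

```text
time: 4.68
tool_pos: [437.4, 181.4, 222.9]
tcp_rot: [3.141, 0.001, -3.117]
contact_force: [-1.9, -0.9, 4.6]
grip_width: 0.2
finger_force: 2.4
```

```bash
python3 -c "
from plant import bot;from h import *
to(bot,(-212,0),45)"
```

```text
[433.1 181.3 223. ] [ 4.3  0.  -0.1] turn -0.0 t 4.675 F [-1.9 -0.9  4.6]
```

Now I'll lift off, retreat and look.

Scaled: -175 mm / 600 = -0.2917, 160 mm / 600 = 0.2667.

Request:
{"api": "shift_gripper", "payload": {
  "steps": [
    [0, [0, 0, -0.05], 0],
    [0, [0, 0, -0.1417], 0],
    [0, [0.0167, 0.0667, -0.2417], 0],
    [0, [0.0167, 0.1667, -0.2917], 0],
    [0, [0.0167, 0.2667, -0.2917], 0]
  ]
}}

```text
time: 5.3
tool_pos: [423.5, 333.0, 400.3]
tcp_rot: [3.138, 0.007, -3.118]
contact_force: [1.7, -0.2, -0.4]
grip_width: 0.1
finger_force: 0.0
```

Run:
```python
from plant import bot;from h import *
n=[];
for k in("scene","top"):
    c=bot.capture(k);n.append(c["color"][60:300,240:480] if k=="scene" else c["color"][90:330,60:300])
cv2.imwrite("pics/a4.png",cv2.resize(np.hstack(n),(800,400),interpolation=cv2.INTER_CUBIC)[:,:,::-1])
```

```text
(no output)
```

View pics/a4.png

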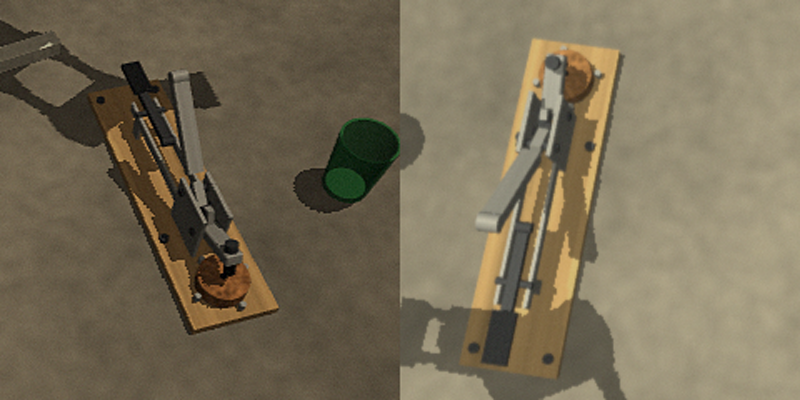

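The handle is open again (end at scene (180,75)) and the wheel is still in its nest. I'll check the bush up close, before against after.

Run:
```python
from plant import bot;from h import *
r=[]
for k,(x,y) in(("scene",(350,200)),("top",(135,105))):
    a=np.load(f"pics/{k}1.npz")["color"];b=bot.capture(k)["color"]
    r.append(np.hstack([cv2.resize(i[y:y+55,x:x+55],(300,300),interpolation=cv2.INTER_CUBIC) for i in(a,b)]))
cv2.imwrite("pics/a5.png",np.clip(np.vstack(r)[:,:,::-1]*1.3,0,255).astype(np.uint8))
```

```text
(no output)
```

View pics/a5.png

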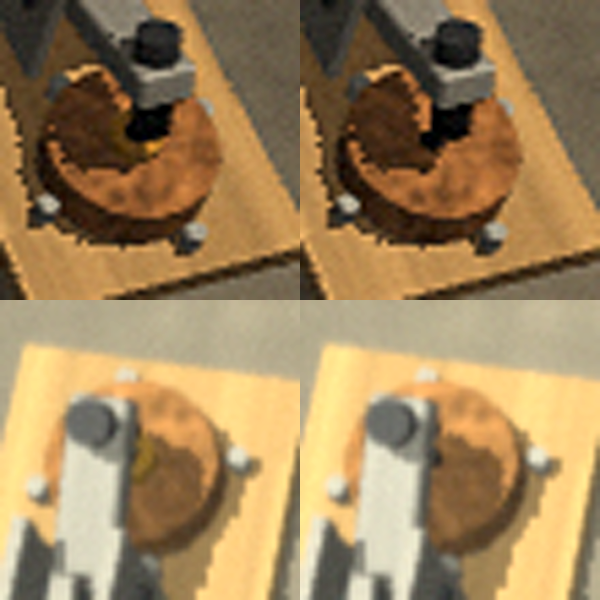

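No brass shows above the cork any more, only a dark spot at the wheel's centre (430,140). I'll confirm with one closer wrist view.

Scaled: -260 mm / 600 = -0.4333, -220 mm / 600 = -0.3667.

Request:
{"api": "shift_gripper", "payload": {
  "steps": [
    [0, [-0.0917, 0, 0], 0],
    [0, [-0.1833, 0, 0], 0],
    [0, [-0.275, 0, 0], 0],
    [0, [-0.3667, 0, 0], 0],
    [0, [-0.4333, 0, 0], 0]
  ]
}}

```text
time: 6.12
tool_pos: [685.6, 335.4, 395.9]
tcp_rot: [-3.141, -0.0, -3.119]
contact_force: [0.3, 0.9, -0.3]
grip_width: 0.6
finger_force: 0.0
```

Run:
```python
from plant import bot;from h import *
c=bot.capture("wrist");print("wheel px",proj(c,[[747,189.3,32]]), -c["R"].T@c["t"])
cv2.imwrite("pics/w1.png",c["color"][:,:,::-1])
```

```text
wheel px [[112.38591379 229.65099547]] [618.28563615 333.63921069 375.93829526]
```

View pics/w1.png

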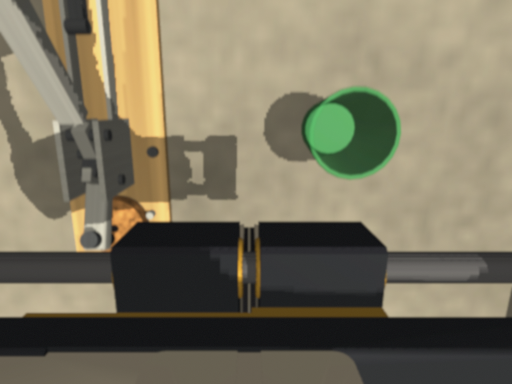

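The gripper itself hides the wheel here, so I'll turn the tool until the camera faces it.

Scaled: -0.9 rad / 3.1416 = -0.2865.

Request:
{"api": "shift_gripper", "payload": {
  "steps": [
    [0, [0, 0, 0], -0.0573],
    [0, [0, 0, 0], -0.1146],
    [0, [0, 0, 0], -0.1719],
    [0, [0, 0, 0], -0.2292],
    [0, [0, 0, 0], -0.2865]
  ]
}}

```text
time: 6.8
tool_pos: [683.5, 336.2, 396.2]
tcp_rot: [3.141, -0.001, -2.212]
contact_force: [0.3, 0.3, -0.5]
grip_width: 0.3
finger_force: 0.0
```

Request:
{"api": "shift_gripper", "payload": {
  "steps": [
    [0, [0, 0, 0], -0.0573],
    [0, [0, 0, 0], -0.1146],
    [0, [0, 0, 0], -0.1719],
    [0, [0, 0, 0], -0.2101]
  ]
}}

```text
time: 7.3
tool_pos: [683.5, 336.1, 396.3]
tcp_rot: [3.141, -0.001, -1.554]
contact_force: [-0.7, 0.5, 0.7]
grip_width: 0.5
finger_force: 0.0
```

Run:
```python
from plant import bot;from h import *
c=bot.capture("wrist");p=proj(c,[[747,189.3,32]])[0];print("wheel px",p,bot.get_obs()["joint_positions"].round(2))
x,y=np.clip((p-70).astype(int),0,None)
cv2.imwrite("pics/w2.png",cv2.resize(c["color"][y:y+140,x:x+140],(560,560),interpolation=cv2.INTER_CUBIC)[:,:,::-1])
```

```text
wheel px [181.16873051  18.83717888] [ 0.36  0.84  0.68 -0.    1.63 -2.81]
```

View pics/w2.png

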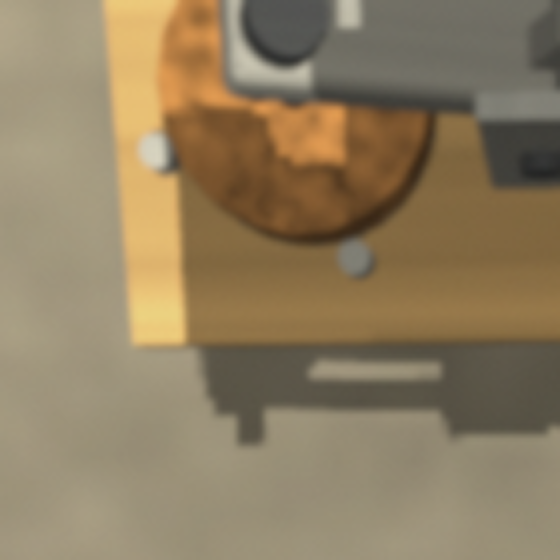

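```bash
python3 -c "
from plant import bot
print(bot.close_job())"
```

```text
the job is handed in; nothing more can be done
None
```

I closed the pliers until they locked by themselves, then pressed the release lever; they sprang open with the wheel still in its nest, and I handed the job in. No brass shows above the cork, but the jaw partly hides the bush, so I could not measure that it is exactly flush.

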